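Open a bayonet-lidded tin for sampling

ROBOT

A 6-joint arm with a two-finger parallel gripper is mounted at the origin on the work surface. World frame = base frame: x ahead of the robot, y to its left, z up, the work surface at z = 0. Lengths are in m, angles in degrees, forces in N, time in s.
With the tool pointing down it reaches from about 0.275 to 0.725 m from the base axis. Payload 5.6 kg.
Tool frame: the origin (TCP) lies midway between the tips of the shut fingers; the grasp point (between the pads) lies 19 mm behind it (robot.grasp_offset is the distance from the TCP to the grasp point, in m); z points along the fingers, y is the direction in which the jaws open and shut (so a half turn about z gives the same grasp; the last joint's range is limited). The gripper opens to 85 mm and grips with 20 to 120 N. Pads are 22 mm wide; open, the fingers measure 114 mm over their backs; the gripper's body (76 mm by 85 mm) begins 54 mm behind the grasp point. The pads swing forward as they close: fully open they stand 13 mm farther back than shut.
Start: joints at [16.306, 14.616, 6.199, 0, -81.583, -16.306], TCP at [0.55, 0, 0.231] pointing down, gripper open.
Joint ranges: [-168.99, 168.99], [-69.2, 112.95], [-62.41, 85.93], [-164.36, 98.24], [-168.68, -3.75], [-174.98, 174.98]. Speed limits (degrees/s): [147.25, 147.25, 180, 180, 180, 180].

INTERFACE

Orientations are given as [roll, pitch, yaw] about the fixed x, y, z axes, in that order (R = Rz(yaw) Ry(pitch) Rx(roll)).
In Python, from cell import readout, camera, job, robot gives the robot as it stands. The module is installed in compiled form; this text tells all that it offers.
- The arm moves only by the shell command python3 -m crank 'ROWS' [OPENING] [FORCE]. ROWS is JSON, one flat list of numbers, 6 for each row, row after row: the shift along the tool's x, y, z in mm, then the turn, a rotation vector about the tool's x, y, z in degrees. A call has 1 to 20 rows; each row shifts and turns the pose as measured when the row begins, along the tool's axes as they then stand; what a row does not reach is not made up. A row lasts 1/12 s, in which the tool goes at most 41.7 mm and 7.16 degrees, less where a joint would pass 70% of its speed; a pose out of reach is approached as far as the arm can. A call is refused whole if a number of a shift passes 41.7 or a number of a turn 7.16, either way. A call with a gripper value outside its range is refused whole. OPENING is the finger opening in mm, from 0 to 85.4, set as the call begins (- or left out, the last holds). The fingers move at their own pace and stop on an object; FORCE is the grip in N (left out, the last holds). Time passes only in rows, so rows that do not move let the fingers close. It gives the time, the measured TCP pose, the force and the opening at its end, in the units of the state.
- readout.read_state(): the state, without advancing time (a new reading comes with each control period).
- camera(name): name is "scene" or "side" or "wrist"; returns a dict with "frame" (384x512x3 uint8, red, green, blue), "depth" (384x512 float32, m along the optical axis (not along the pixel's ray), 0 where there is no reading), "fx", "fy", "cx", "cy" (pixels), "xyz" and "rotation" of the camera in the world. Camera axes: x right, y up, looking along -z (the intrinsics and any distortion apply to the point x, -y, -z); pixel columns grow to the right and rows downward; lengths in m; the calibration is good to about 2 mm. The wrist camera is an equidistant fisheye: a pixel r from the principal point sees the ray r / f radians off the axis. A picture is of the moment at which its call begins.
- job.sign_off(): hands the job in, once; it reports no verdict.
The state is a dict: "clock": time; "joint_positions": joint angles; "qvel": joint speeds; "joint_efforts": joint torques, N m; "position": TCP position; "tool_rot": TCP orientation; "contact_force": force on the tool from outside, world axes, zero at the start; "ft_torque": the same for the moment, N m; "finger_gap": finger opening in m.
Only numpy, scipy, OpenCV 4.12 (cv2) and the standard library are available. Lean on these libraries where they do the work, as an engineer would, in place of code of your own. Each camera call takes 0.05 s, during which the arm holds its last target. There are 200 camera calls.

TASK

Open the one sealed tin for sampling: swing its lid's lever anticlockwise (seen from above), past the spring roller catch, until it rests against the stop post, then lift the lid straight up out of the neck. Set it down, without dropping it, lever side up and flat on the floor of the empty white tray, and leave the jars, cap, cup and spatula where they are.

Things in the scene. Friction and masses are not known exactly. Their poses are not given: they have to be found in the camera images.
- tin: The sealed tin, square, brass-coloured, 200 x 200 x 100 tall, fixed; the only tin with a lid. Origin at the centre of its underside, z up. Angle of the lid's lever from the tin's +x, anticlockwise from above: shut 0 to 0.2 rad, catch at 0.785, stop at about 1.36. The lid's lugs are free only within about 0.12 rad of the stop; elsewhere they hold it down. It does not open clockwise.
- neck_rim (a point): Centre of the round neck's rim on the sealed tin, 122 above the tin's origin; neck 124 outside diameter, 94 inside. The lid's disc rests on this rim.
- catch_roller (a point): Top centre of the spring roller that bars the lever's tip, 16 dia, 26 tall, above a corner of the sealed tin's top, 90 from the neck's axis; it gives way radially outwards when the lever is pushed against it with about 5 to 10 N. Behind it a dark block, 101 to 123 from the axis, as tall as the neck.
- stop_post (a point): Top centre of the upright steel stop post on the sealed tin's top, 8 dia, 50 tall, 72 from the neck's axis. The turned lever ends against its side.
- lid: The sealed tin's lid, loose, about 0.3 kg. Origin on its axis at the underside (108 above the tin's origin when seated), z up, x along the long end of the lever. Plug 90 dia from 0 to 14, two lugs reaching 52 out along +y and -y; disc 118 dia from 14 to 20; lever bar 12 wide from 20 to 50, along x from -30 to a rounded end at +86.
- lid_grip (a point): Point on the lid's axis inside the lever bar, 35 above the lid's origin: where to grip the 12 mm bar from above to lift.
- lever_tip (a point): Point in the long end of the lever bar, 80 from the lid's axis along its x, 35 above the lid's origin.
- tray: Empty white plastic tray, fixed, 220 x 220 outside, walls 4 thick and 14 tall. Origin at the centre of its underside, z up.
- tray_in (a point): Centre of the tray's inner floor.
- jar: Bystander, to be left alone: amber jar with a cap, 50 dia x 70 tall. Origin at its underside (spatula: its middle).
- jar_left: Bystander, to be left alone: amber jar, 56 dia x 75 tall. Origin at its underside (spatula: its middle).
- jar_right: Bystander, to be left alone: amber jar, 56 dia x 75 tall. Origin at its underside (spatula: its middle).
- spatula: Bystander, to be left alone: spatula lying flat, 170 long. Origin at its underside (spatula: its middle).
- cup: Bystander, to be left alone: white cup, 70 dia x 80 tall. Origin at its underside (spatula: its middle).
- jar_cap: Bystander, to be left alone: loose white jar cap, 60 dia x 12. Origin at its underside (spatula: its middle).
Mind the look-alikes: they are no part of the job. What is meant by the lid is not turquoise, and is the larger of those in its own colour.

How it is judged:
By the outcome, as a careful person would: the job done as asked, in the order asked, and still so for the second after the job is handed in, with the robot touching nothing.
It also fails if it takes over 64 s, if anything falls off the work surface, if the arm or the gripper's body presses on something with over 40 N, if the wrist force passes 120 N, or if a joint passes its speed limit or range.

## Working session

There is one attempt and no reset: what is moved stays moved. The work goes in short steps, Python scripts to look and compute and a shell command to move; the robot and the scene stay as the last step left them, time stands still between calls to the robot, and variables do not carry over. Pictures are saved under pics/ and viewed, about 8 in all and at most 12, crops included, and the job is handed in when it is done.

```bash
mkdir -p pics
cat > h.py <<'E'
import numpy as np, cv2
from cell import readout, camera, job, robot
def cloud(c):
    h,w=c["depth"].shape; u,v=np.meshgrid(np.arange(w),np.arange(h))
    return pts(c,u,v,c["depth"])
def pts(c,u,v,d):
    p=np.stack([(u-c["cx"])/c["fx"]*d,-(v-c["cy"])/c["fy"]*d,-d],-1)
    return p@np.array(c["rotation"]).T+np.array(c["xyz"])
E
python3 - <<'E'
from h import *
for n in("scene","side"):
    c=camera(n); print(n,{k:np.round(v,3).tolist() for k,v in c.items() if k not in("frame","depth")})
    np.savez(n+".npz",**c); cv2.imwrite(f"pics/{n}0.png",cv2.resize(c["frame"][...,::-1],(768,576)))
print(readout.read_state())
E
```

```text
scene {'fx': 426.536, 'fy': 426.536, 'cx': 253.297, 'cy': 182.827, 'xyz': [1.299, 0.336, 1.33], 'rotation': [36.095, 0.253, 113.06]}
side {'fx': 390.908, 'fy': 390.908, 'cx': 255.364, 'cy': 194.881, 'xyz': [-0.209, -0.816, 0.964], 'rotation': [51.489, -1.13, -40.3]}
{'clock': 0.1, 'joint_positions': array([ 1.63063606e+01,  1.46519614e+01,  6.13905465e+00, -2.28099948e-02,
       -8.15856616e+01, -1.63074149e+01]), 'qvel': array([ 0.00880407, -0.01721671,  0.26965764,  0.05123202,  0.08721592,
       -0.10404756]), 'joint_efforts': array([-2.13976258e-03, -3.87604666e+01,  2.38473254e+01,  5.37796766e+00,
       -3.79605262e-03, -3.77010252e-06]), 'position': array([5.49555352e-01, 4.48674569e-05, 2.30475393e-01]), 'tool_rot': array([ 1.79899062e+02, -6.02613496e-03, -9.00044062e+01]), 'contact_force': array([-0.38844543, -0.93331293, -0.13369937]), 'ft_torque': array([ 0.06404322, -0.01558198, -0.02234886]), 'finger_gap': 0.08520995902753957}
```

View pics/scene0.png

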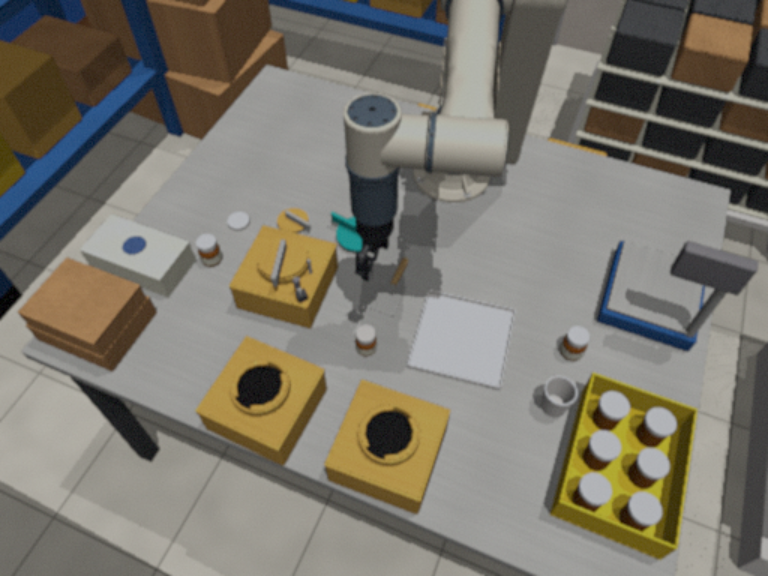

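View pics/side0.png

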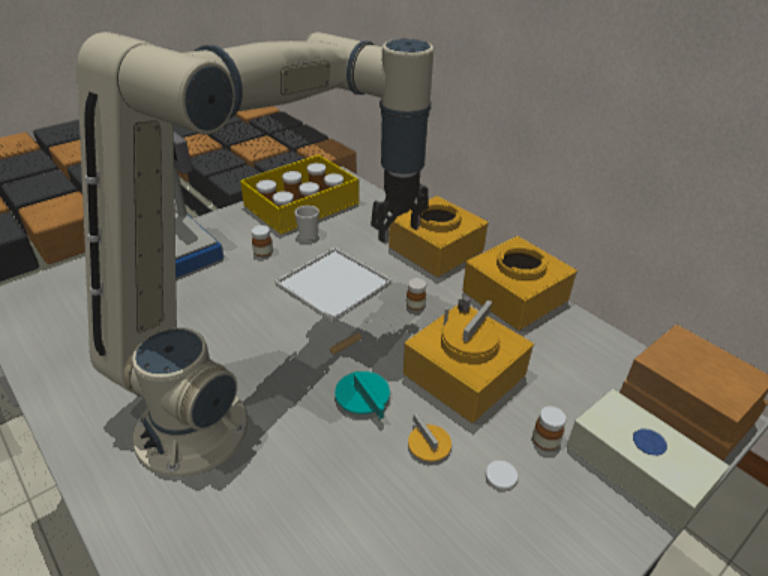

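```bash
sed -i 's/np.array(c\["rotation"\]).T/Rotation.from_euler("xyz",c["rotation"],degrees=True).as_matrix().T/; 1a from scipy.spatial.transform import Rotation' h.py
python3 - <<'E'
from h import *
for n in("scene","side"):
    c=dict(np.load(n+".npz")); P=cloud(c); ok=c["depth"]>0; F=c["frame"].astype(int)
    hsv=cv2.cvtColor(c["frame"],cv2.COLOR_RGB2HSV)
    br=(hsv[...,0]>12)&(hsv[...,0]<26)&(hsv[...,1]>150)&ok
    nc,lab,st,ce=cv2.connectedComponentsWithStats(br.astype(np.uint8))
    for i in range(1,nc):
        if st[i,4]<150: continue
        q=P[lab==i]; top=q[(abs(q[:,2]-.1)<.004)]
        print(n,"brass",st[i].tolist(),np.median(q,0).round(3), "ztop98",np.percentile(q[:,2],98).round(3),len(top))
        if len(top)>200:
            r=cv2.minAreaRect((top[:,:2]*1000).astype(np.float32)); print("   top rect",r)
    gr=(hsv[...,1]<70)&ok
    X=P; m=gr&(P[...,2]>.138)&(P[...,2]<.17)&(P[...,0]>.25)&(P[...,0]<.75)&(P[...,1]<0)&(P[...,1]>-.5)
    nc,lab,st,ce=cv2.connectedComponentsWithStats(m.astype(np.uint8))
    for i in range(1,nc):
        if st[i,4]<6: continue
        q=P[lab==i]; r=cv2.minAreaRect((q[:,:2]*1000).astype(np.float32)); print("  grey",st[i].tolist(),q.mean(0).round(3),q[:,2].min().round(3),q[:,2].max().round(3),np.round(r[0]),np.round(r[1]),r[2])
    # tray
    w=(hsv[...,2]>150)&(hsv[...,1]<40)&ok&(P[...,2]<.02)&(P[...,2]>.0)&(P[...,0]>.35)&(P[...,0]<.9)&(P[...,1]>-.1)&(P[...,1]<.4)
    w=(P[...,2]>.009)&(P[...,2]<.019)&(P[...,0]>.35)&(P[...,0]<.9)&(P[...,1]>-.05)&(P[...,1]<.3)&ok&(hsv[...,1]<60)
    nc,lab,st,ce=cv2.connectedComponentsWithStats(cv2.dilate(w.astype(np.uint8),np.ones((3,3))))
    for i in range(1,nc):
        if st[i,4]<80: continue
        q=P[(lab==i)&w]; print("  tray",st[i].tolist(),cv2.minAreaRect((q[:,:2]*1000).astype(np.float32)),q[:,2].mean())
a=dict(np.load("scene.npz"))["frame"][140:225,140:260]; b=dict(np.load("side.npz"))["frame"][185:285,255:375]
cv2.imwrite("pics/crop.png",np.hstack([cv2.resize(a,(400,283)),np.zeros((283,5,3),np.uint8),cv2.resize(b,(340,283))])[...,::-1])
E
```

```text
scene brass [248, 0, 39, 11, 264] [-1.265 -0.644 -0.332] ztop98 -0.285 0
scene brass [0, 28, 53, 102, 2923] [ 0.072 -1.564 -0.196] ztop98 -0.068 0
scene brass [154, 163, 70, 55, 1256] [ 0.623 -0.204  0.082] ztop98 0.128 302
   top rect ((542.7079467773438, -243.6815643310547), (192.82244873046875, 195.69459533691406), 5.9773030281066895)
scene brass [132, 226, 84, 83, 1627] [ 0.895 -0.106  0.098] ztop98 0.124 515
   top rect ((851.5342407226562, -131.08554077148438), (194.85784912109375, 194.54989624023438), 88.40222930908203)
scene brass [389, 251, 75, 111, 1950] [0.601 0.675 0.033] ztop98 0.085 0
scene brass [235, 257, 41, 30, 296] [0.781 0.115 0.103] ztop98 0.125 171
scene brass [367, 258, 82, 114, 909] [0.828 0.583 0.046] ztop98 0.082 0
scene brass [229, 279, 51, 35, 280] [0.885 0.15  0.104] ztop98 0.125 128
scene brass [382, 291, 25, 25, 259] [0.699 0.537 0.01 ] ztop98 0.058 0
scene brass [218, 300, 62, 41, 514] [0.938 0.155 0.062] ztop98 0.103 44
scene brass [412, 303, 25, 26, 307] [0.699 0.632 0.01 ] ztop98 0.057 0
scene brass [376, 318, 23, 23, 157] [0.779 0.532 0.01 ] ztop98
[... 1663 characters left out ...]
998)
side brass [423, 217, 89, 71, 1917] [ 0.82  -0.655  0.132] ztop98 0.135 0
side brass [272, 283, 29, 24, 431] [ 0.334 -0.341  0.016] ztop98 0.021 0
side brass [492, 301, 20, 23, 207] [ 1.54  -0.745 -0.706] ztop98 -0.659 0
  grey [309, 197, 5, 6, 24] [ 0.594 -0.179  0.148] 0.139 0.154 [ 595. -178.] [12. 13.] 20.451284408569336
  grey [309, 200, 19, 26, 160] [ 0.559 -0.243  0.154] 0.138 0.165 [ 566. -239.] [117.  14.] 17.46076774597168
  grey [297, 205, 2, 4, 8] [ 0.536 -0.175  0.147] 0.139 0.153 [ 537. -174.] [10.  4.] 44.40679931640625
  tray [183, 167, 80, 48, 1721] ((514.8531494140625, 204.89419555664062), (236.38571166992188, 219.30352783203125), 8.15498161315918) 0.011987978355824085
```

View pics/crop.png

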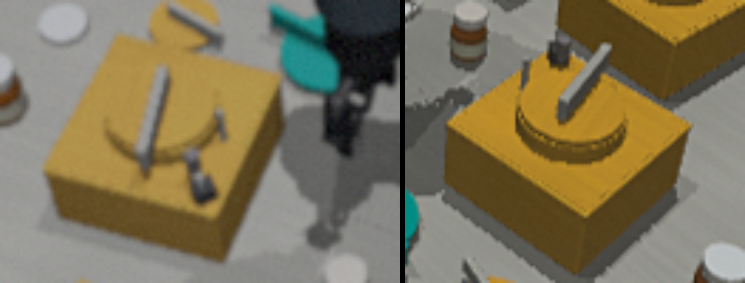

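Candidates in the scene view: the grey-levered brass lid on the tin (285,262), a small brass lid on the table (293,222) and a turquoise lid (348,235). The crop confirms the first: larger, brass, seated on the tin with the roller and post. The measurements agree:
- Tin yaw is about 5.5° and the neck is at (0.539, -0.246).
- The lever is at 17.3°, which is 0.2 rad from the tin's +x, i.e. shut.
- The roller is at tin angle 45° and the post at about 86°, both as described.

Next I move above the lid.

```bash
python3 -m crank '[31,1.4,0,0,0,0,31,1.4,0,0,0,0,31,1.4,0,0,0,0,31,1.4,0,0,0,0,31,1.4,0,0,0,0,31,1.4,0,0,0,0,31,1.4,0,0,0,0,31,1.4,0,0,0,0,0,0,0,0,0,6,0,0,0,0,0,6,0,0,0,0,0,6,0,0,0,0,0,6,0,0,0,0,0,6,0,0,0,0,0,6,0,0,0,0,0,6,0,0,0,0,0,6,0,0,0,0,0,6,0,0,0,0,0,6,0,0,0,0,0,6,0,0,0,0,0,6]' 50 30
python3 - <<'E'
from h import *
s=readout.read_state(); print(s["position"],s["tool_rot"],s["joint_positions"])
c=camera("wrist"); np.savez("wrist.npz",**c); print({k:np.round(v,3).tolist() for k,v in c.items() if k not in("frame","depth")})
cv2.imwrite("pics/w1.png",c["frame"][...,::-1])
# tray: occlusion-free views
for n in("scene","side"):
    c=dict(np.load(n+".npz")); P=cloud(c); hsv=cv2.cvtColor(c["frame"],cv2.COLOR_RGB2HSV)
    v=(180,330,260,350) if n=="scene" else (155,220,175,265)
    sub=(slice(v[0],v[1]),slice(v[2],v[3])); 
    print(n,"tray centre hsv",hsv[222,308] if n=="scene" else hsv[190,222], "table", hsv[190,330] if n=="scene" else hsv[225,200])
    w=((hsv[...,1]<30)&(hsv[...,2]>175)).astype(np.uint8); nc,lab,st,ce=cv2.connectedComponentsWithStats(w)
    L=lab[222,308] if n=="scene" else lab[190,222]; m=(lab==L); q=P[m]
    print(st[L],np.median(q[:,2]),cv2.minAreaRect((q[:,:2]*1000).astype(np.float32)),cv2.minAreaRect((q[q[:,2]<.008][:,:2]*1000).astype(np.float32)))
E
```

```text
clock: 1.77
position: [0.5321, -0.2582, 0.2166]
tool_rot: [179.1, -1.3, -165.3]
contact_force: [-0.4, -0.7, -0.4]
finger_gap: 0.05
[ 0.53206244 -0.25818865  0.21663279] [ 179.12439381   -1.33736762 -165.28445534] [-10.88594685  20.74855142  12.72137564  -0.21318751 -83.55724021
 -64.38187696]
{'fx': 297.319, 'fy': 297.319, 'cx': 253.617, 'cy': 194.526, 'xyz': [0.472, -0.276, 0.361], 'rotation': [-13.901, -0.894, 104.696]}
scene tray centre hsv [114   7 184] table [ 38   7 154]
[ 273  198   68   59 2841] 0.0053962521737416225 ((853.5675659179688, 240.46939086914062), (906.50927734375, 208.39674377441406), 5.906416893005371) ((506.49334716796875, 204.22674560546875), (205.7953643798828, 206.48800659179688), 7.250161647796631)
side tray centre hsv [ 95   8 190] table [ 30  14 147]
[ 186  168   71   42 1533] 0.0070732605606820265 ((242.40748596191406, -276.44647216796875), (1378.5855712890625, 277.2402648925781), 61.474544525146484) ((510.90155029296875, 211.9453887939453), (201.1728973388672, 204.8656005859375), 7.901646614074707)
```

View pics/w1.png

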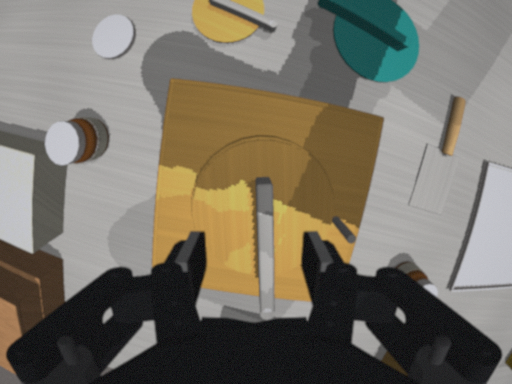

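The wrist view shows the lever bar from (263,180) to (267,315), slightly right of the jaws' midline (254). I'll measure it from this view and work out the correction.

```bash
cat >> h.py <<'E'
def go(p,yaw):
    s=readout.read_state(); R=Rotation.from_euler("xyz",s["tool_rot"],degrees=True)
    T=Rotation.from_euler("xyz",[180,0,yaw],degrees=True)
    print("t",s["clock"],"pos",s["position"].round(4),"rot",s["tool_rot"].round(1),"F",s["contact_force"].round(1),"gap",round(s["finger_gap"],4))
    print("tool shift mm",(R.inv().apply(np.array(p)-s["position"])*1000).round(1),"turn deg",(R.inv()*T).as_rotvec(degrees=True).round(2))
E
python3 - <<'E'
from h import *
c=dict(np.load("wrist.npz")); h,w=c["depth"].shape; u,v=np.meshgrid(np.arange(w),np.arange(h))
x=(u-c["cx"])/c["fx"]; y=(v-c["cy"])/c["fy"]; th=np.hypot(x,y)+1e-9; k=np.tan(th)/th*c["depth"]
P=np.stack([x*k,-y*k,-c["depth"]],-1)@Rotation.from_euler("xyz",c["rotation"],degrees=True).as_matrix().T+c["xyz"]
m=(P[...,2]>.15)&(P[...,2]<.164)&(u>245)&(u<285)&(v>160)&(v<325)&(c["depth"]>0)
q=P[m]; print(m.sum(),cv2.minAreaRect((q[:,:2]*1000).astype(np.float32)),np.median(q[:,2]))
m=(abs(P[...,2]-.1)<.005)&(u>145)&(u<390)&(v>70)&(v<305); q=P[m]; print(cv2.minAreaRect((q[:,:2]*1000).astype(np.float32)))
go([.539,-.246,.215],-162.7)
E
```

```text
2153 ((565.8141479492188, -238.19198608398438), (117.09251403808594, 12.242203712463379), 16.86300277709961) 0.1579007357750026
((538.7003173828125, -246.44039916992188), (200.7152099609375, 200.40475463867188), 5.214744567871094)
t 1.8167 pos [ 0.532  -0.2581  0.2165] rot [ 179.1   -1.4 -165.6] F [ 0.   0.2 -0.4] gap 0.05
tool shift mm [-9.8 10.   1.4] turn deg [ 0.91 -1.33 -2.96]
```

```bash
python3 -m crank '[-9.8,10,1.4,0.9,-1.3,-3,0,0,0,0,0,0,0,0,20,0,0,0,0,0,20,0,0,0,0,0,0,0,0,0]'
python3 -c "
from h import *
go([.539,-.2464,.133],-163)"
```

```text
clock: 2.23
position: [0.5388, -0.2459, 0.1732]
tool_rot: [180.0, -0.1, -162.1]
contact_force: [-0.2, -0.5, -0.6]
finger_gap: 0.05
t 2.2333 pos [ 0.5388 -0.2459  0.1732] rot [ 1.800e+02 -1.000e-01 -1.621e+02] F [-0.2 -0.5 -0.6] gap 0.05
tool shift mm [-0.1 -0.6 40.2] turn deg [ 0.04 -0.06  0.94]
```

```bash
python3 -m crank '[0,-0.6,14,0,0,0.9,0,0,14,0,0,0,0,0,12,0,0,0,0,0,0,0,0,0]'
python3 -c "
from h import *
go([.539,-.2464,.133],-163)"; python3 -m crank '[0,0,0,0,0,0,0,0,0,0,0,0,0,0,0,0,0,0,0,0,0,0,0,0,0,0,0,0,0,0,0,0,0,0,0,0]' 0 110
python3 -c "
from h import *
go([.539,-.2464,.133],-163)"
```

```text
clock: 2.57
position: [0.5387, -0.2477, 0.1339]
tool_rot: [180.0, -0.2, -162.7]
contact_force: [-0.9, 0.3, -1.0]
finger_gap: 0.0498
t 2.5667 pos [ 0.5387 -0.2477  0.1339] rot [ 180.    -0.2 -162.7] F [-0.9  0.3 -1. ] gap 0.0498
tool shift mm [-0.7  1.2  0.9] turn deg [ 0.   -0.17  0.28]
clock: 3.07
position: [0.5395, -0.2485, 0.1374]
tool_rot: [-179.9, -0.1, -162.6]
contact_force: [-0.2, 0.6, -2.5]
finger_gap: 0.0098
t 3.0667 pos [ 0.5395 -0.2485  0.1374] rot [-1.799e+02 -1.000e-01 -1.626e+02] F [-0.2  0.6 -2.5] gap 0.0098
tool shift mm [-0.1  2.1  4.4] turn deg [-0.07 -0.1   0.39]
```

```bash
python3 -m crank '[0,0,0,0,0,0,0,0,0,0,0,0,0,0,0,0,0,0]'
python3 -c "
from h import *
go([.539,-.2464,.133],-163); print(readout.read_state()['ft_torque'])"
```

```text
clock: 3.32
position: [0.5391, -0.2482, 0.1369]
tool_rot: [-180.0, -0.2, -162.6]
contact_force: [0.7, 0.1, -1.4]
finger_gap: 0.0102
t 3.3167 pos [ 0.5391 -0.2482  0.1369] rot [-180.    -0.2 -162.6] F [ 0.7  0.1 -1.4] gap 0.0102
tool shift mm [-0.5  1.8  3.9] turn deg [-0.01 -0.15  0.39]
[-0.00206018 -0.0641794  -0.05550708]
```

```bash
python3 -m crank '[0,0,0,0,0,-4,0,0,0,0,0,-4,0,0,0,0,0,-4,0,0,0,0,0,-4,0,0,0,0,0,0]'
python3 - <<'E'
from h import *
go([.539,-.2474,.136],-96.9); print(readout.read_state()['ft_torque'])
c=camera("scene"); P=cloud(c); m=(P[...,2]>.145)&(P[...,2]<.164)&(c["depth"]>0)&(np.hypot(P[...,0]-.539,P[...,1]+.246)<.095)&(np.hypot(P[...,0]-.539,P[...,1]+.246)>.05)
q=P[m]; d=q[:,:2]-[.539,-.246]; a=np.degrees(np.arctan2(d[:,1],d[:,0])); print(np.histogram(a,np.arange(-180,181,10)))
E
```

```text
clock: 3.73
position: [0.539, -0.2486, 0.137]
tool_rot: [180.0, -0.2, -145.9]
contact_force: [-0.2, 0.2, -3.0]
finger_gap: 0.0091
t 3.7333 pos [ 0.539  -0.2486  0.137 ] rot [ 180.    -0.2 -145.9] F [-0.2  0.2 -3. ] gap 0.0091
tool shift mm [-0.7  0.9  1. ] turn deg [  0.09  -0.17 -48.99]
[ 0.12733286 -0.03886167 -0.01729763]
(array([ 0,  0,  0,  0,  0,  0,  0,  0,  0,  0,  0,  0,  0,  0,  0,  0,  0,
        0,  0,  0,  6, 28,  4,  8,  0,  0,  1,  4,  0,  0,  0,  0,  0,  0,
        0,  0]), array([-180, -170, -160, -150, -140, -130, -120, -110, -100,  -90,  -80,
        -70,  -60,  -50,  -40,  -30,  -20,  -10,    0,   10,   20,   30,
         40,   50,   60,   70,   80,   90,  100,  110,  120,  130,  140,
        150,  160,  170,  180]))
```

The lever follows and is now at about 34°. I continue past the catch.

```bash
python3 -m crank '[0,0,0,0,0,-4,0,0,0,0,0,-4,0,0,0,0,0,-4,0,0,0,0,0,-4,0,0,0,0,0,-4]'
python3 - <<'E'
from h import *
go([.539,-.2474,.136],-96.9); print(readout.read_state()['ft_torque'])
E
python3 -m crank '[0,0,0,0,0,-4,0,0,0,0,0,-4,0,0,0,0,0,-4]'
python3 - <<'E'
from h import *
go([.539,-.2474,.136],-96.9); print(readout.read_state()['ft_torque'])
c=camera("scene"); P=cloud(c); r=np.hypot(P[...,0]-.539,P[...,1]+.246); m=(P[...,2]>.145)&(P[...,2]<.164)&(c["depth"]>0)&(r<.095)&(r>.05)
q=P[m]; d=q[:,:2]-[.539,-.246]; a=np.degrees(np.arctan2(d[:,1],d[:,0])); print(np.histogram(a,np.arange(0,121,5))[0])
E
```

```text
clock: 4.2
position: [0.5381, -0.2489, 0.137]
tool_rot: [179.8, -0.3, -126.1]
contact_force: [-2.8, 2.4, 0.3]
finger_gap: 0.0099
t 4.2 pos [ 0.5381 -0.2489  0.137 ] rot [ 179.8   -0.3 -126.1] F [-2.8  2.4  0.3] gap 0.0099
tool shift mm [-1.8  0.1  1. ] turn deg [  0.22  -0.21 -29.2 ]
[ 0.85016486  0.73340884 -0.20345932]
clock: 4.45
position: [0.5377, -0.2486, 0.1371]
tool_rot: [179.8, -0.2, -114.0]
contact_force: [-0.7, -0.9, -3.0]
finger_gap: 0.01
t 4.45 pos [ 0.5377 -0.2486  0.1371] rot [ 179.8   -0.2 -114. ] F [-0.7 -0.9 -3. ] gap 0.01
tool shift mm [-1.7 -0.7  1.1] turn deg [  0.27  -0.16 -17.07]
[-0.00325733  0.00222667  0.01642403]
[ 0  0  0  0  0  0  0  0  0  4  8  1 20 15  5  0  0  1  3  1  0  0  0  0]
```

Past the catch: the torque fell back to zero and the lever is at about 65°. Now to the stop.

```bash
python3 -m crank '[0,0,0,0,0,-4,0,0,0,0,0,-4,0,0,0,0,0,-4,0,0,0,0,0,-3,0,0,0,0,0,-2,0,0,0,0,0,-2]'
python3 - <<'E'
from h import *
go([.539,-.2474,.136],-96.9); print(readout.read_state()['ft_torque'])
E
python3 -m crank '[0,0,0,0,0,-3]'
python3 - <<'E'
from h import *
go([.539,-.2474,.136],-96.9); print(readout.read_state()['ft_torque'])
c=camera("scene"); P=cloud(c); r=np.hypot(P[...,0]-.539,P[...,1]+.246); m=(P[...,2]>.153)&(P[...,2]<.164)&(c["depth"]>0)&(r<.095)&(r>.045)
q=P[m]; d=q[:,:2]-[.539,-.246]; a=np.degrees(np.arctan2(d[:,1],d[:,0])); print(np.median(a),cv2.fitLine(q[:,:2].astype(np.float32),cv2.DIST_L2,0,.01,.01).ravel())
E
```

```text
clock: 5.0
position: [0.5395, -0.2486, 0.1375]
tool_rot: [180.0, -0.1, -95.2]
contact_force: [7.7, 0.5, -6.5]
finger_gap: 0.0097
t 5.0 pos [ 0.5395 -0.2486  0.1375] rot [ 1.80e+02 -1.00e-01 -9.52e+01] F [ 7.7  0.5 -6.5] gap 0.0097
tool shift mm [-1.1  0.6  1.5] turn deg [ 0.04 -0.1   1.71]
[-0.233499   -2.830939   -0.55603766]
clock: 5.08
position: [0.5405, -0.2485, 0.1375]
tool_rot: [-179.9, -0.1, -92.4]
contact_force: [1.0, -0.8, -2.6]
finger_gap: 0.0096
t 5.0833 pos [ 0.5405 -0.2485  0.1375] rot [-1.799e+02 -1.000e-01 -9.240e+01] F [ 1.  -0.8 -2.6] gap 0.0096
tool shift mm [-1.1  1.5  1.5] turn deg [-0.07 -0.07  4.46]
[-0.03863282  0.06637679 -1.85194362]
82.29527677726163 [ 0.7575704   0.6527535   0.5491456  -0.18215507]
```

Lever against the stop: torque 1.9 N m, measured at about 82–83°. I ease off slightly and lift.

```bash
python3 -m crank '[0,0,0,0,0,2,0,0,0,0,0,0,0,0,-4,0,0,0,0,0,-4,0,0,0]'
python3 - <<'E'
from h import *
go([.539,-.2474,.3],-96.9); print(readout.read_state()['ft_torque'])
E
python3 -m crank '[0,0,-8,0,0,0,0,0,-10,0,0,0,0,0,-10,0,0,0]'
python3 - <<'E'
from h import *
go([.539,-.2474,.3],-96.9); print(readout.read_state()['ft_torque'])
c=camera("side"); cv2.imwrite("pics/lift.png",cv2.resize(c["frame"][120:300,200:400,::-1],(600,540)))
E
```

```text
clock: 5.47
position: [0.5405, -0.2482, 0.1446]
tool_rot: [-180.0, 0.0, -95.0]
contact_force: [1.2, -1.1, -4.1]
finger_gap: 0.0096
t 5.4667 pos [ 0.5405 -0.2482  0.1446] rot [-180.    0.  -95.] F [ 1.2 -1.1 -4.1] gap 0.0096
tool shift mm [  -0.7    1.5 -155.4] turn deg [-0.01  0.01  1.86]
[-0.08662753 -0.48891348 -0.12830176]
clock: 5.72
position: [0.5396, -0.248, 0.1738]
tool_rot: [179.8, 0.0, -95.0]
contact_force: [-0.9, 0.2, -3.8]
finger_gap: 0.0096
t 5.7167 pos [ 0.5396 -0.248   0.1738] rot [179.8   0.  -95. ] F [-0.9  0.2 -3.8] gap 0.0096
tool shift mm [  -0.5    1.  -126.2] turn deg [0.17 0.01 1.86]
[-0.01832914 -0.01073192 -0.00290222]
```

View pics/lift.png

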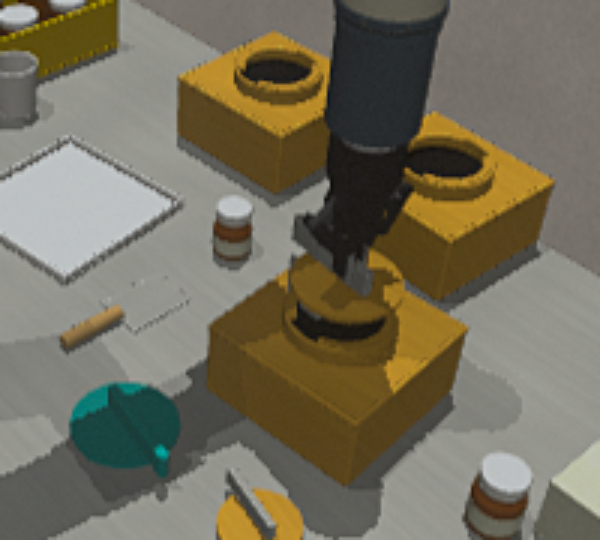

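Lid is clear of the neck, level and held (about 3–4 N). I raise it and carry it to the tray.

```bash
python3 -m crank '[0,0,-15,0,0,0,0,0,-20,0,0,0,-10,0,-8,0,0,0,-20,0,0,0,0,0,-30,0,0,0,0,0,-30,0,0,0,0,0,-30,0,0,0,0,0,-30,0,0,0,0,0,-30,0,0,0,0,0,-30,0,0,0,0,0,-30,0,0,0,0,0,-30,0,0,0,0,0,-30,0,0,0,0,0,-30,0,0,0,0,0,-30,0,0,0,0,0,-25,0,0,0,0,0,-15,0,0,0,0,0,0,0,0,0,0,0]'
python3 - <<'E'
from h import *
go([.508,.2,.06],-95); print(readout.read_state()['ft_torque'])
E
```

```text
clock: 7.27
position: [0.5684, 0.174, 0.2269]
tool_rot: [179.9, -0.1, -95.0]
contact_force: [0.5, -1.2, -3.9]
finger_gap: 0.0096
t 7.2667 pos [0.5684 0.174  0.2269] rot [ 1.799e+02 -1.000e-01 -9.500e+01] F [ 0.5 -1.2 -3.9] gap 0.0096
tool shift mm [-20.8  62.3 166.9] turn deg [ 0.06 -0.06 -0.02]
[-0.01870604 -0.00397749  0.01626492]
```

```bash
python3 -m crank '[-7,21,15,0,0,0,-7,21,20,0,0,0,-7,20,25,0,0,0,0,0,30,0,0,0,0,0,30,0,0,0,0,0,25,0,0,0,0,0,15,0,0,0,0,0,0,0,0,0]'
python3 - <<'E'
from h import *
go([.508,.2,.034],-95)
c=camera("scene"); cv2.imwrite("pics/tray1.png",cv2.resize(c["frame"][150:290,230:400,::-1],(680,560)))
P=cloud(c);u,v=np.meshgrid(range(512),range(384));m=(abs(P[...,0]-.508)<.09)&(abs(P[...,1]-.2)<.095)&(P[...,2]<.02)&(c["depth"]>0)
print("floor z",np.percentile(P[m][:,2],[10,50,90]))
E
```

```text
clock: 7.93
position: [0.503, 0.2022, 0.0641]
tool_rot: [-179.9, 0.1, -94.8]
contact_force: [-0.1, 0.3, -3.3]
finger_gap: 0.0095
t 7.9333 pos [0.503  0.2022 0.0641] rot [-1.799e+02  1.000e-01 -9.480e+01] F [-0.1  0.3 -3.3] gap 0.0095
tool shift mm [ 1.8 -5.1 30.1] turn deg [-0.15  0.06  0.17]
floor z [0.00146338 0.0053059  0.00915191]
```

View pics/tray1.png

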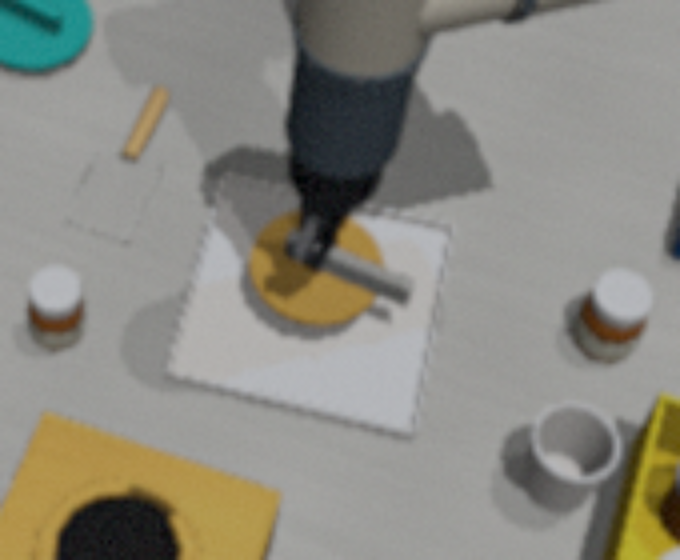

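Lid hangs level over the tray, inside the walls (disc at about (315,265), tray centre (310,305) in the crop; parallax from height accounts for the offset). I lower it gently.

```bash
python3 -m crank '[1,-5,8,0,0,0,0,0,8,0,0,0,0,0,5,0,0,0,0,0,3,0,0,0,0,0,0,0,0,0]'
python3 -c "
from h import *
go([.508,.2,.034],-95)"
python3 -m crank '[0,0,2,0,0,0,0,0,2,0,0,0]'
python3 -c "
from h import *
go([.508,.2,.034],-95)"
```

```text
clock: 8.4
position: [0.5128, 0.2023, 0.0449]
tool_rot: [-179.3, 0.4, -94.8]
contact_force: [-0.8, -0.0, -3.5]
finger_gap: 0.0096
t 8.4 pos [0.5128 0.2023 0.0449] rot [-179.3    0.4  -94.8] F [-0.8 -0.  -3.5] gap 0.0096
tool shift mm [ 2.8  4.7 10.8] turn deg [-0.69  0.38  0.2 ]
clock: 8.57
position: [0.5137, 0.2027, 0.0417]
tool_rot: [-179.2, 0.4, -94.8]
contact_force: [-0.5, -0.7, -4.3]
finger_gap: 0.0098
t 8.5667 pos [0.5137 0.2027 0.0417] rot [-179.2    0.4  -94.8] F [-0.5 -0.7 -4.3] gap 0.0098
tool shift mm [3.2 5.5 7.6] turn deg [-0.78  0.44  0.2 ]
```

```bash
python3 -m crank '[0,0,2,-0.7,0.4,0,0,0,2,0,0,0,0,0,1.5,0,0,0,0,0,0,0,0,0]'
python3 -c "
from h import *
go([.51,.2,.034],-95)"
python3 -m crank '[0,0,1,0,0,0,0,0,1.5,0,0,0]'
python3 -c "
from h import *
go([.51,.2,.034],-95)"
```

```text
clock: 8.9
position: [0.514, 0.203, 0.0359]
tool_rot: [-180.0, 0.0, -94.8]
contact_force: [-0.1, 0.5, -3.6]
finger_gap: 0.0096
t 8.9 pos [0.514  0.203  0.0359] rot [-180.     0.   -94.8] F [-0.1  0.5 -3.6] gap 0.0096
tool shift mm [3.3 3.8 1.9] turn deg [-0.05  0.03  0.21]
clock: 9.07
position: [0.5143, 0.2031, 0.0335]
tool_rot: [-179.9, 0.0, -94.8]
contact_force: [-0.8, -0.5, -3.0]
finger_gap: 0.0096
t 9.0667 pos [0.5143 0.2031 0.0335] rot [-179.9    0.   -94.8] F [-0.8 -0.5 -3. ] gap 0.0096
tool shift mm [ 3.4  4.  -0.5] turn deg [-0.07  0.04  0.21]
```

```bash
python3 -m crank '[0,0,1,0,0,0,0,0,0,0,0,0]'; python3 -m crank '[0,0,1,0,0,0,0,0,0,0,0,0]'; python3 -m crank '[0,0,0.8,0,0,0,0,0,0,0,0,0]'
```

```text
clock: 9.23
position: [0.5143, 0.2032, 0.0331]
tool_rot: [-179.9, 0.0, -94.8]
contact_force: [0.1, 0.1, -3.3]
finger_gap: 0.0096
clock: 9.4
position: [0.5145, 0.2034, 0.0331]
tool_rot: [-179.8, 0.1, -94.7]
contact_force: [-0.3, 0.4, -3.2]
finger_gap: 0.0096
clock: 9.57
position: [0.5147, 0.2035, 0.033]
tool_rot: [-179.8, 0.1, -94.7]
contact_force: [-0.5, -0.4, -1.8]
finger_gap: 0.0099
```

```bash
python3 -m crank '[0,0,2,0,0,0]'; python3 -m crank '[0,0,2,0,0,0]';  python3 -m crank '[0,0,2,0,0,0]'
```

```text
clock: 9.65
position: [0.5149, 0.2036, 0.0328]
tool_rot: [-179.8, 0.1, -94.7]
contact_force: [-13.3, 0.1, 28.5]
finger_gap: 0.0096
clock: 9.73
position: [0.5149, 0.2036, 0.0328]
tool_rot: [-179.7, 0.1, -94.7]
contact_force: [-9.7, -1.1, 18.6]
finger_gap: 0.0093
clock: 9.82
position: [0.5149, 0.2036, 0.0329]
tool_rot: [-179.7, 0.1, -94.6]
contact_force: [-7.7, -0.2, 14.9]
finger_gap: 0.0097
```

The lid is on the floor (upward reaction, z stopped at 0.0329). I release and withdraw upward.

```bash
python3 -m crank '[0,0,0,0,0,0]' - 20;  python3 -m crank '[0,0,0,0,0,0,0,0,0,0,0,0,0,0,0,0,0,0,0,0,0,0,0,0]' 45; python3 -m crank '[0,0,-10,0,0,0,0,0,-20,0,0,0,0,0,-30,0,0,0,0,0,-30,0,0,0,0,0,-30,0,0,0,0,0,-30,0,0,0,0,0,0,0,0,0,0,0,0,0,0,0]'
python3 - <<'E'
from h import *
c=camera("scene"); d=camera("side"); a=c["frame"]; b=d["frame"]
cv2.imwrite("pics/end.png",np.hstack([cv2.resize(a[90:300,100:400],(400,280)),cv2.resize(b[100:320,130:400],(344,280))])[...,::-1])
P=cloud(c); m=(abs(P[...,0]-.51)<.1)&(abs(P[...,1]-.2)<.105)&(P[...,2]<.07)&(P[...,2]>.045)&(c["depth"]>0)
q=P[m]; print("bar",len(q),cv2.minAreaRect((q[:,:2]*1000).astype(np.float32)),np.percentile(q[:,2],[50,95]))
hsv=cv2.cvtColor(a,cv2.COLOR_RGB2HSV); m=(hsv[...,0]>12)&(hsv[...,0]<26)&(hsv[...,1]>120)&(abs(P[...,0]-.51)<.1)&(abs(P[...,1]-.2)<.105)&(P[...,2]<.03)&(P[...,2]>.018)
q=P[m]; A=np.c_[q[:,:2]-q[:,:2].mean(0),np.ones(len(q))]; print("disc",len(q),q.mean(0),"plane slopes",np.linalg.lstsq(A,q[:,2],rcond=None)[0],cv2.minEnclosingCircle((q[:,:2]*1000).astype(np.float32)))
# bystanders: change vs start
o=dict(np.load("scene.npz")); D=np.abs(P[...,2]-cloud(o)[...,2])>.02
Q=P[D&(c["depth"]>0)];
E
```

```text
clock: 9.9
position: [0.5148, 0.2037, 0.0334]
tool_rot: [-179.6, 0.1, -94.6]
contact_force: [0.1, 0.1, -3.9]
finger_gap: 0.0095
clock: 10.23
position: [0.5164, 0.2043, 0.0338]
tool_rot: [-179.5, 0.2, -94.6]
contact_force: [0.8, -0.2, -0.2]
finger_gap: 0.0449
clock: 10.9
position: [0.5152, 0.2026, 0.194]
tool_rot: [-179.4, 0.1, -94.6]
contact_force: [-0.5, -0.4, -0.5]
finger_gap: 0.0452
bar 142 ((515.5634765625, 231.56980895996094), (115.98725891113281, 18.7544002532959), 85.64366912841797) [0.05378472 0.059879  ]
disc 484 [0.52260364 0.19974372 0.02493392] plane slopes [-0.00526348 -0.00233235  0.02493392] ((516.2833251953125, 204.05490112304688), 58.03053665161133)
```

View pics/end.png

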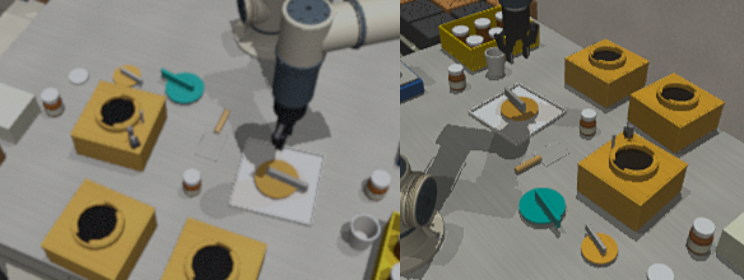

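The lid lies flat in the tray with its lever up, the tin is open, and the bystanders stand as before. The robot touches nothing.

```bash
python3 -c "
from h import *
print(job.sign_off())"
```

```text
the job is handed in; nothing more can be done
None
```

The tin is open and its lid is in the white tray; I handed the job in at about 11 s of robot time. I gripped the lever on its axis and turned it anticlockwise past the catch until it rested against the stop. Then I lifted the lid straight out, set it on the tray floor and let go.

**Stop:** the wrist torque reached about 1.9 N m there, and the lever measured about 82°, against 83° expected.

**Final checks:**
- **Lid position:** the disc is centred at about (0.516, 0.204), inside the tray walls.
- **Flatness:** the disc's top is at 0.025 m, so its underside is on the tray floor, and the slope is under 0.6%.
- **Lever:** it is on top, at about 0.055–0.060 m.
- **Gripper:** it is clear, with the contact force near zero.
- **Jars, cap, cup and spatula:** they look unmoved in the pictures. I did not measure their positions before and after.

**Deviations:**
- When the lid touched the tray floor, the force briefly rose to about 30 N through the fingers.
- The finger gap on the 12 mm bar read about 10 mm, but the grip held.

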